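# Close a specimen tin with its nested double lid, then hold the outer lid up

### The job

The find is in the specimen tin and the tin's two lids lie beside it, nested. Carry both lids together by the inner lid's tall knob and lower them fully home on the tin before you let go; then take the outer lid alone by its collar and lift it level until it is wholly clear above the knob, so that the find's number can be written on the inner lid, which stays closed and undisturbed. Finish still holding the outer lid up, still and level, and leave the tin and the other things on the bench where they are.

Things in the scene. Friction and masses are not known exactly. Their poses are not given: they have to be found in the camera images.
- specimen_tin: open round steel tin, loose, 0.9 kg, 84 mm outside (87 over its beads), 70 mm high, mouth 78 mm across, floor 5 mm thick; a small stone lies in it. Origin: centre of the underside, z up. Lower and wider than the ribbed tall tin (73 x 100 mm) standing at the back
- tin_mouth (a point): centre of the specimen tin's mouth, level with its rim, 70 mm over its underside
- inner_lid: inner lid, 0.16 kg: plug 14 mm deep (72 mm across, tapering to 58 at the foot), 90 mm flange 5 mm thick above it, 16 mm stem, and a round knob 24 mm across spanning 47 to 77 mm above the underside. Origin: centre of the plug's underside, z up; the nested lids stand on it at the start. Home, it is 56 mm above the tin's origin, flange on the rim. Only the knob shows; lifting it carries both lids
- knob_top (a point): centre of the top face of the inner lid's knob, 77 mm above the inner lid's origin; the knob can be gripped over the 30 mm below this point
- outer_lid: outer lid, 0.12 kg: steel cap 102 mm across, skirt 96 mm inside, top plate 15 to 19 mm above the skirt's edge; tubular collar on top, 42 mm outside, 32 inside, up to 40 mm, through which the inner lid's knob stands. Origin: centre of the skirt's lower edge, z up. Lies loose on the inner lid; nested, its origin is 4 mm above the inner lid's and the knob stands 33 mm out of the collar
- collar_top (a point): centre of the upper edge of the outer lid's collar, 40 mm above the outer lid's origin; the collar can be gripped over the 21 mm below this point, with the knob between the fingers
- find_1: the find: cleaned stone 40x51x25 mm lying in the specimen tin; origin under its centre
- chisel_fine: bystander: small chisel with a handle, 140x19x19 mm, lying between the tin and the lids
- hammer: bystander: hammer, 266x85x26 mm, lying crosswise near the robot
- brush_wide: bystander: wide flat brush, 204x53x13 mm, lying crosswise beyond the work
- loupe: bystander: loupe, 42 mm across, 40 mm high, beyond the work
- find_2: bystander: flat stone, 53x72x17 mm, near the robot

How it is judged:
By the outcome, as a careful person would: the job done as asked, in the order asked, and still so for the second after the job is handed in, while the arm keeps its last pose, push and grip.
It also fails if it takes over 51 s, if anything falls off the work surface, if the arm or the gripper's body presses on something with over 40 N, if the wrist force passes 120 N, or if a joint passes its speed limit or range.

### The arm

A 7-joint arm with a two-finger parallel gripper is mounted at the origin on a cart in front of the work surface, level with it; the furniture and walls round the work are solid. World frame = base frame: x ahead of the robot, y to its left, z up, the work surface at z = 0. Lengths are in m, angles in rad, forces in N, time in s.
With the tool pointing down it reaches from about 0.4 to 0.85 m from the base axis. Payload 10.4 kg.
Tool frame: the origin (TCP) lies at the very end of the fingers, on their centre line; the grasp point (between the pads) lies 19 mm behind it (env.grasp_offset is the distance from the TCP to the grasp point, in m); z points along the fingers, y is the line along which they close (so a half turn about z gives the same grasp; the last joint's range is limited). The gripper opens to 85 mm and grips with 20 to 120 N. Pads are 22 mm wide; open, the fingers measure 114 mm over their backs; the gripper's body (76 mm by 85 mm) begins 54 mm behind the grasp point. The pads swing forward as they close: fully open they stand 13 mm farther back than shut.
Start: joints at [-1.221, 0.332, -0.065, 1.46, 0.022, 1.35, -0.088], TCP at [0.228, 0.582, 0.231] pointing down, gripper open.
Joint ranges: [-2.6, 2.6], [-0.5, 2.12], [-1.47, 1.34], [0.16, 2.42], [-1.27, 4.41], [0.06, 2.06], [-2.6, 2.6]. Speed limits (rad/s): [2.22, 2.22, 2.79, 2.79, 3.14, 3.14, 3.14].

### API

Orientations are given as a rotation vector (axis times angle).
In Python, from plant import env gives the robot as it stands.
- The arm moves only by the tool pendant, called as a command line: name --argument value ..., lists and objects as JSON in quotes. Schema: {"type":"object","properties":{"deltas":{"type":"array","items":{"type":"array","items":{"type":"array","items":{"type":"number"},"minItems":5,"maxItems":5},"minItems":1,"maxItems":10},"minItems":1,"maxItems":1},"grip_force":{"type":"number"},"only":{"type":"string"},"quiet":{"type":"boolean"},"lines":{"type":"string"}},"required":["deltas"],"additionalProperties":false}. deltas is a list that holds a single list of rows (three levels of brackets), with 1 to 10 rows, each of 5 numbers: the finger opening in m, then dx, dy, dz in m, then a turn about the tool's z in rad; each row shifts and turns the commanded pose from where the row before left it, along the tool's axes as they then stand; what a row does not reach is not made up. A row lasts 1/10 s, in which the tool goes at most 0.05 m and 0.15 rad, less where a joint would pass 70% of its speed; a pose out of reach is approached as far as the arm can. The fingers move at their own pace and stop on an object; grip_force is the grip in N (left out, the last holds). Time passes only in rows, so rows that do not move let the fingers close. The tool returns the time, the measured TCP pose, the force, the opening and the grip force at its end. only (a regular expression) keeps the lines of the reply that match it, lines (a string "A,B") keeps lines A to B, and quiet returns only ok. Input that does not fit is refused with a message, and nothing moves.
- env.get_obs(): the state, without advancing time (a new reading comes with each control period).
- env.snapshot(name): name is "scene" or "top"; returns the picture (480x640x3 uint8, red, green, blue); there is no depth.
- env.calibration(name): a dict with "mtx" (3x3 intrinsics, pixels), "eye" and "attitude" of the camera in the world. Camera axes: x right, y up, looking along -z (the intrinsics and any distortion apply to the point x, -y, -z); pixel columns grow to the right and rows downward; lengths in m; the calibration is good to about 2 mm. A picture is of the moment at which its call begins. calibration takes no time and is no camera call.
- env.sign_off(): hands the job in; it is judged then, once.
The state is a dict: "time": time; "q": joint angles; "joint_vel": joint speeds; "joint_efforts": joint torques, N m; "eef_pos": TCP position; "tcp_rot": TCP orientation; "wrist_force": force on the tool from outside, world axes, zero at the start; "wrist_torque": the same for the moment, N m; "grip_width": finger opening in m; "grasp_force": force on a finger pad.
Only numpy, scipy, OpenCV 4.12 (cv2) and the standard library are available. Lean on these libraries where they do the work, as an engineer would, in place of code of your own. Each camera call takes 0.05 s, during which the arm holds its last target. There are 200 camera calls.

## Working session

There is one attempt and no reset: what is moved stays moved. The work goes in short steps, Python scripts to look and compute and a tool call to move; the robot and the scene stay as the last step left them, time stands still between calls to the robot, and variables do not carry over. Pictures are saved under pics/ and viewed, at most 10 in all, crops included, and the job is handed in when it is done.

```bash
ls; mkdir -p pics
```

Run:
```python
from plant import env
import cv2
for n in("scene","top"):
    cv2.imwrite(f"pics/{n}0.png",env.snapshot(n)[:,:,::-1]); print(n,env.calibration(n))
o=env.get_obs(); print(o["time"],o["eef_pos"],o["tcp_rot"],o["grip_width"],env.grasp_offset)
```

```text
pics
plant.py
scene {'mtx': array([[542.77491997,   0.        , 325.72884099],
       [  0.        , 542.77491997, 239.03303557],
       [  0.        ,   0.        ,   1.        ]]), 'eye': array([-0.01915099, -0.32680106,  0.63689939]), 'attitude': array([ 0.80789888, -0.44478034, -0.97863388])}
top {'mtx': array([[598.78384417,   0.        , 320.75676159],
       [  0.        , 598.78384417, 238.75111899],
       [  0.        ,   0.        ,   1.        ]]), 'eye': array([0.29830049, 0.00910252, 1.20418814]), 'attitude': array([ 0.16172877, -0.15453707, -1.56807945])}
0.1 [0.22752273 0.58175425 0.23060324] [-5.82160375e-01 -3.08700068e+00  1.97488394e-03] 0.08548689959346781 0.0187
```
View pics/scene0.png

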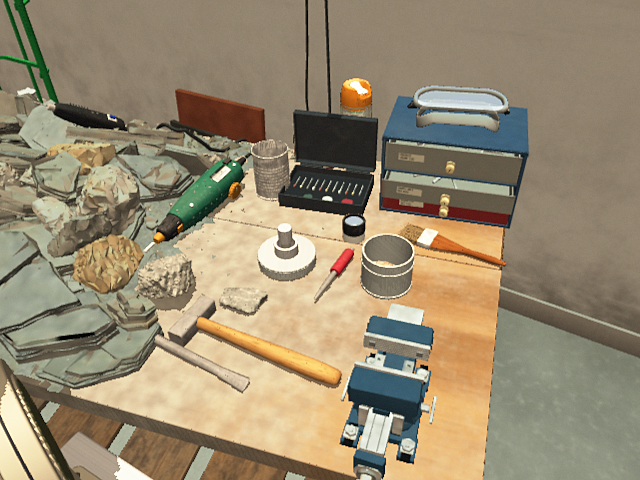

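View pics/top0.png

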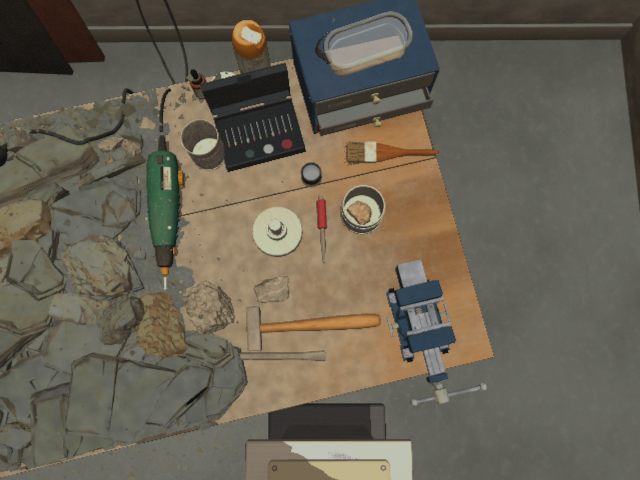

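The scene view shows the nested lids at about (287,257), knob top at (285,228), and the tin at about (387,265), mouth about (388,248). In the top view the lids are at (277,231), the tin at (363,210) and the chisel between them at (322,228). A vise stands near (420,320).

Create h.py:
```python
import numpy as np, cv2
from scipy.spatial.transform import Rotation as R
from plant import env
C={n:env.calibration(n) for n in("scene","top")}
def ray(n,uv):
    c=C[n]; d=np.linalg.solve(c["mtx"],[uv[0],uv[1],1.]); d=R.from_rotvec(c["attitude"]).apply(d*[1,-1,-1]); return np.array(c["eye"]),d/np.linalg.norm(d)
def plane(n,uv,z):
    e,d=ray(n,uv); return e+d*(z-e[2])/d[2]
def proj(n,p):
    c=C[n]; v=R.from_rotvec(c["attitude"]).inv().apply(np.array(p)-c["eye"])*[1,-1,-1]; u=c["mtx"]@v; return u[:2]/u[2]
def tri(u1,u2):
    e1,d1=ray("scene",u1); e2,d2=ray("top",u2)
    t=np.linalg.lstsq(np.c_[d1,-d2],e2-e1,rcond=None)[0]; a,b=e1+t[0]*d1,e2+t[1]*d2
    return (a+b)/2,np.linalg.norm(a-b)
```

Run:
```python
from h import *
print(proj("top",[.228,.582,.231]),proj("scene",[.228,.582,.231]))
print("base",proj("top",[0,0,0]))
print("knob",tri((285,228),(275,226)))
for n,u in(("lids",(277,231)),("tin",(363,210)),("chisel",(322,228)),("loupe",(311,174)),("vise",(420,310)),("talltin",(203,145))): print(n,plane("top",u,0.03))
s=cv2.imread("pics/scene0.png");t=cv2.imread("pics/top0.png")
a=cv2.resize(s[190:310,220:440],None,fx=3.6,fy=3.6,interpolation=cv2.INTER_CUBIC)
b=cv2.resize(t[165:275,235:400],None,fx=4.8,fy=4.8,interpolation=cv2.INTER_CUBIC)
cv2.imwrite("pics/a.png",a[:600,:800]);cv2.imwrite("pics/b.png",b[:600,:800])
o=env.get_obs();print(R.from_rotvec(o["tcp_rot"]).as_matrix().round(3))
```

```text
[-40.32203351 407.52603973] [-126.68826934  166.59944609]
base [329.16166401 523.67806372]
knob (array([0.5553118 , 0.10075584, 0.07627496]), np.float64(0.004104151818553574))
lids [0.55413683 0.10197969 0.03      ]
tin [ 0.59692374 -0.0713244   0.03      ]
chisel [0.55997364 0.01162737 0.03      ]
loupe [0.67327212 0.03380048 0.03      ]
vise [ 0.39527481 -0.17921159  0.03      ]
talltin [0.73683526 0.25737169 0.03      ]
[[-0.931  0.364 -0.   ]
 [ 0.364  0.931 -0.001]
 [-0.    -0.001 -1.   ]]
```

View pics/a.png

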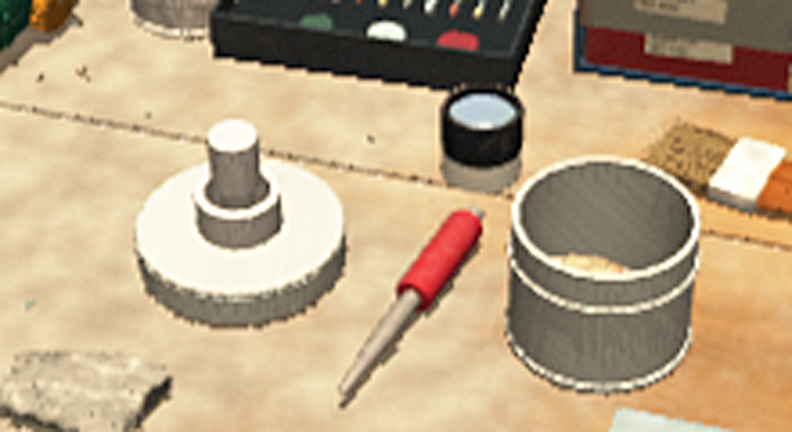

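View pics/b.png

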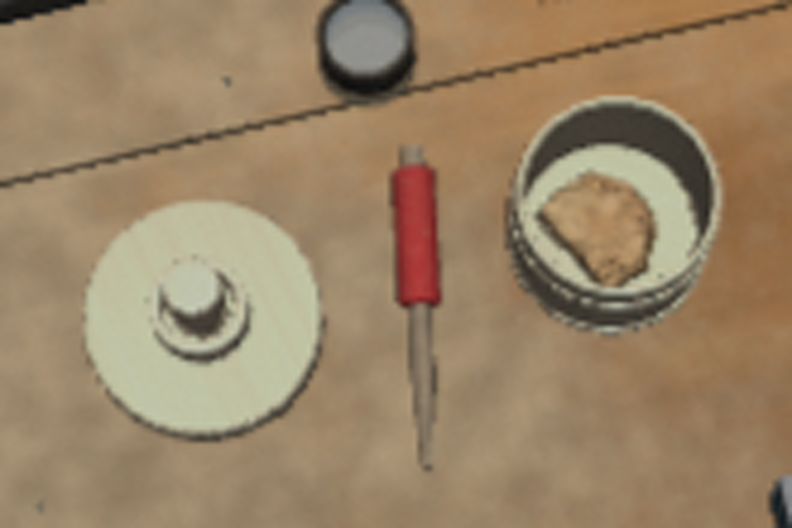

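The crops show the knob top at about (285,227) in the scene view and (275,225) in the top view. The tin mouth is at about (388,251) and (363.5,206). Next I refine these with masks and ellipse fits.

Create m.py:
```python
from h import *
def bright(img,lo=170):
    h=cv2.cvtColor(img,cv2.COLOR_RGB2HSV); return ((h[:,:,2]>lo)&(h[:,:,1]<70)).astype(np.uint8)
def blobs(img,box,lo,amin=20):
    x0,y0,x1,y1=box; s=4
    sub=cv2.resize(img[y0:y1,x0:x1],None,fx=s,fy=s,interpolation=cv2.INTER_CUBIC)
    cs,_=cv2.findContours(bright(sub,lo),cv2.RETR_LIST,cv2.CHAIN_APPROX_NONE)
    out=[]
    for c in cs:
        if cv2.contourArea(c)>amin*s*s:
            (x,y),(a,b),_=cv2.fitEllipse(cv2.convexHull(c)); out.append(((x+.5)/s-.5+x0,(y+.5)/s-.5+y0,a/s,b/s,cv2.contourArea(c)/s/s))
    return np.round(out,2)
```

Run:
```python
from m import *
s=cv2.imread("pics/scene0.png")[:,:,::-1].copy();t=cv2.imread("pics/top0.png")[:,:,::-1].copy()
for lo in(150,175,200):
    print(lo,"S knob",blobs(s,(272,215,300,250),lo).tolist()); print("S lid",blobs(s,(250,215,325,295),lo,300).tolist());print("S tin",blobs(s,(355,228,420,305),lo,100).tolist())
    print("T lid",blobs(t,(245,200,310,262),lo).tolist());print("T tin",blobs(t,(335,180,392,240),lo,100).tolist())
```

```text
150 S knob [[281.09, 240.28, 21.42, 50.49, 229.59], [281.24, 225.94, 11.56, 20.81, 123.78], [285.41, 216.63, 6.37, 8.24, 23.56]]
S lid [[273.48, 249.62, 51.71, 83.27, 1978.5]]
S tin [[387.22, 259.71, 34.53, 53.53, 121.94], [388.05, 249.99, 30.96, 48.65, 1153.81], [387.85, 250.25, 34.99, 52.86, 1426.19]]
T lid [[276.94, 231.84, 17.24, 20.7, 61.94], [275.62, 227.52, 15.8, 16.73, 96.72], [276.59, 230.42, 48.14, 50.48, 1870.19]]
T tin [[359.37, 212.42, 22.62, 26.79, 422.62], [363.41, 204.8, 38.63, 40.76, 433.56], [363.54, 205.27, 40.81, 42.91, 1344.66]]
175 S knob [[281.09, 240.28, 21.42, 50.49, 218.88], [281.2, 225.86, 11.27, 20.8, 120.31], [285.41, 216.63, 6.37, 8.24, 23.56]]
S lid [[273.58, 249.55, 51.92, 82.82, 1940.75]]
S tin [[388.04, 249.97, 31.18, 49.03, 1170.78], [387.86, 250.17, 34.85, 52.78, 1416.5]]
T lid [[276.89, 231.11, 19.65, 21.8, 87.31], [275.59, 227.66, 16.74, 17.92, 130.19], [276.55, 230.28, 47.98, 48.87, 1802.34]]
T tin [[361.74, 210.46, 29.29, 36.32, 346.16]]
200 S knob [[281.09, 240.28, 21.42, 50.49, 206.47], [281.15, 225.8, 11.05, 20.76, 116.88], [285.41, 216.63, 6.37, 8.24, 23.56]]
S lid [[270.22, 249.76, 48.05, 90.39, 1904.97]]
S tin [[388.05, 249.92, 31.4, 49.37, 1189.94], [387.87, 250.06, 34.57, 52.71, 1403.97]]
T lid []
T tin []
```

Run:
```python
from m import *
p,e=tri((387.95,250.1),(363.5,205.1));print("mouth",p,e)
print("mouth z.07 scene/top",plane("scene",(387.95,250.1),.07),plane("top",(363.5,205.1),.07))
s=cv2.imread("pics/scene0.png")[:,:,::-1].copy();t=cv2.imread("pics/top0.png")[:,:,::-1].copy()
k,e=tri((285,227.2),(275.2,225.));print("knob",k,e)
print(" z.077",plane("scene",(285,227.2),.077),plane("top",(275.2,225.),.077))
print("plate top",plane("top",(276.57,230.35),.023))
print("collar?",plane("top",(277.1,230.2),.044))
# scales: rim diameter, plate diameter
for n,u,d,z in(("top",(363.5,205.1),40.8,.07),("top",(276.57,230.35),48.5,.023)): print("diam",np.linalg.norm(plane(n,(u[0]-d/2,u[1]),z)-plane(n,(u[0]+d/2,u[1]),z)))
print(s[219:238,276:296].mean(2).astype(int)); print(t[216:238,266:288].mean(2).astype(int))
```

```text
mouth [ 0.5975799  -0.07045785  0.06786241] 0.0013829676421968557
mouth z.07 scene/top [ 0.59576999 -0.07193147  0.07      ] [ 0.59661993 -0.06972656  0.07      ]
knob [0.55665592 0.10081068 0.07717918] 0.00280517443243378
 z.077 [0.55786651 0.09997159 0.077     ] [0.5557661  0.10188178 0.077     ]
plate top [0.55700876 0.10341839 0.023     ]
collar? [0.55271004 0.10069336 0.044     ]
diam 0.07973426885364063
diam 0.09799985895338134
[[201 204 206 207 204 203 202 208 210 206 205 207 203 202 202 203 204 202
  200 198]
 [204 204 205 204 204 204 205 206 206 205 204 205 205 205 203 202 203 202
  200 195]
 [200 203 202 204 201 203 203 201 202 202 203 203 203 204 203 205 202 202
  197 197]
 [201 201 203 206 202 199 196 194 197 193 196 197 199 204 206 205 202 200
  198 196]
 [201 200 200 199 204 211 225 234 237 237 237 227 212 202 205 207 206 206
  204 202]
 [200 198 197 209 236 243 248 251 252 252 252 248 241 238 210 201 206 207
  205 202]
 [202 197 211 241 252 250 249 249 247 248 249 250 249 253 227 200 202 204
  202 202]
 [208 205 240 251 250 248 248 247 247 248 248 249 248 250 248 213 2
[... 2300 characters left out ...]
4  86  67  62  58  99 113 144
  174 182 114 156]
 [163 178 145 171 169 106  64  60  68  70  62  62  62  60  64 103 158 170
  180 173 102 161]
 [174 180 175 160 177 132  86  66  60  61  63  61  60  58  76 106 166 180
  186 138  93 165]
 [182 165 179 174 161 166 127  96  74  61  59  58  55  64  97 156 176 184
  173 107  83 166]
 [182 130 160 181 168 178 171 128 103  94  73  76  77  99 126 169 183 185
  138  79 126 173]
 [183 151 121 170 181 183 181 170 169 168 124 105 151 166 170 182 175 132
   83 101 161 182]
 [184 177 132 120 158 181 183 181 182 181 170 167 178 184 186 166 119  75
   61 153 180 183]
 [184 183 173 132 104 119 160 182 184 186 186 187 177 159 136 105  72  80
  125 173 182 183]]
```

pendant --deltas '[[[0.085, 0, 0, -0.04, 0], [0.085, -0.02, -0.0135, -0.02, 0], [0.085, -0.04, -0.027, 0, 0], [0.085, -0.04, -0.027, 0, 0], [0.085, -0.04, -0.027, 0, 0], [0.085, -0.04, -0.027, 0, 0], [0.085, -0.04, -0.027, 0, 0], [0.085, -0.04, -0.027, 0, 0], [0.085, -0.04, -0.027, 0, 0], [0.085, 0, 0, 0, 0]]]' --grip_force 40

```text
time: 1.1
eef_pos: [0.4372, 0.2776, 0.2914]
tcp_rot: [0.598, 3.082, -0.002]
wrist_force: [-0.6, 0.5, -0.1]
grip_width: 0.0849
grasp_force: 0.0
```

Create w.py:
```python
import sys
from h import *
o=env.get_obs(); T=R.from_rotvec(o["tcp_rot"]); 
def to(p): print("to go, tool axes",T.inv().apply(np.array(p)-o["eef_pos"]).round(4),"tilt",np.degrees(np.arccos(-T.as_matrix()[2,2])).round(2),"f",o["wrist_force"].round(1),"t",o["time"],"pos",o["eef_pos"].round(4),"w",round(o["grip_width"],4))
if __name__=="__main__": to([float(a) for a in sys.argv[1:4]])
```

```bash
python3 w.py .557 .102 .05; python3 -c "
from h import *
print(plane('scene',(284.1,227.1),.077),plane('top',(274.4,223.4),.077))"
```

```text
to go, tool axes [-0.1763 -0.1178  0.2419] tilt 0.12 f [-0.6  0.5 -0.1] t 1.1 pos [0.4372 0.2776 0.2914] w 0.0849
[0.55735971 0.10144068 0.077     ] [0.55894198 0.1034681  0.077     ]
```

pendant --deltas '[[[0.085, -0.035, -0.023, 0.01, 0], [0.085, -0.035, -0.024, 0.02, 0], [0.085, -0.035, -0.023, 0.02, 0], [0.085, -0.035, -0.024, 0.02, 0], [0.085, -0.037, -0.023, 0.02, 0], [0.085, 0, 0, 0.03, 0], [0.085, 0, 0, 0.03, 0], [0.085, 0, 0, 0.01, 0], [0.085, 0, 0, 0, 0], [0.085, 0, 0, 0, 0]]]'

```text
time: 2.1
eef_pos: [0.556, 0.1113, 0.1325]
tcp_rot: [0.581, 3.086, 0.001]
wrist_force: [0.2, 0.7, 1.1]
grip_width: 0.085
grasp_force: 0.0
```

```bash
python3 w.py .558 .1025 .05
```

Run:
```python
from h import *
s=env.snapshot("scene");t=env.snapshot("top");
a=cv2.resize(s[130:310,190:400],None,fx=2,fy=2,interpolation=cv2.INTER_CUBIC);b=cv2.resize(t[140:290,200:360],None,fx=2.4,fy=2.4)
cv2.imwrite("pics/c.png",np.hstack([a[:360,:420],b[:360,:380]])[:,:,::-1])
```

```text
to go, tool axes [-0.0049 -0.0076  0.0825] tilt 0.08 f [0.2 0.7 1.1] t 2.1 pos [0.556  0.1113 0.1325] w 0.085
```

View pics/c.png

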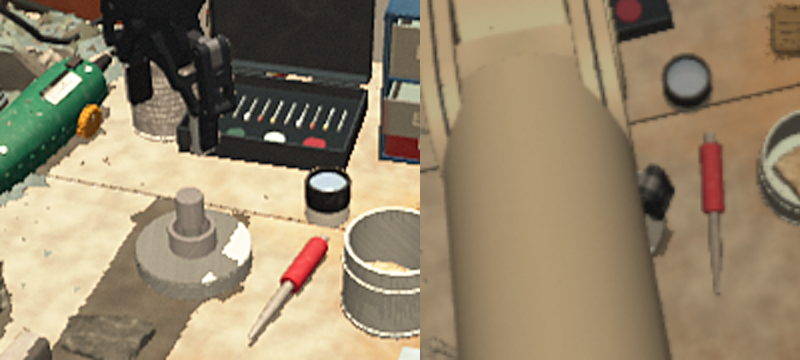

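Run:
```python
from h import *
o=env.get_obs();T=R.from_rotvec(o["tcp_rot"]).as_matrix();p=o["eef_pos"]
for s in(-.0425,0,.0425): print((proj("scene",p+s*T[:,1])-[190,130])*2)
```

```text
[203.47362454 160.81820567]
[172.77637383 136.62819697]
[143.84777663 113.83192037]
```

pendant --deltas '[[[0.085, -0.005, -0.0075, 0, 0], [0.085, 0, 0, 0.02, 0], [0.085, 0, 0, 0.02, 0], [0.085, 0, 0, 0.01, 0], [0.085, 0, 0, 0, 0], [0.085, 0, 0, 0, 0]]]'

```text
time: 2.8
eef_pos: [0.5579, 0.1018, 0.0821]
tcp_rot: [0.582, 3.086, 0.001]
wrist_force: [-0.2, 0.1, 1.3]
grip_width: 0.085
grasp_force: 0.0
```

```bash
python3 w.py .558 .1025 .05
```

Run:
```python
from h import *
s=env.snapshot("scene")
a=cv2.resize(s[150:310,190:400],None,fx=3,fy=3,interpolation=cv2.INTER_CUBIC)
cv2.imwrite("pics/d.png",a[:,:,::-1])
```

```text
to go, tool axes [0.0002 0.0007 0.0321] tilt 0.04 f [-0.2  0.1  1.3] t 2.8 pos [0.5579 0.1018 0.0821] w 0.085
```

View pics/d.png

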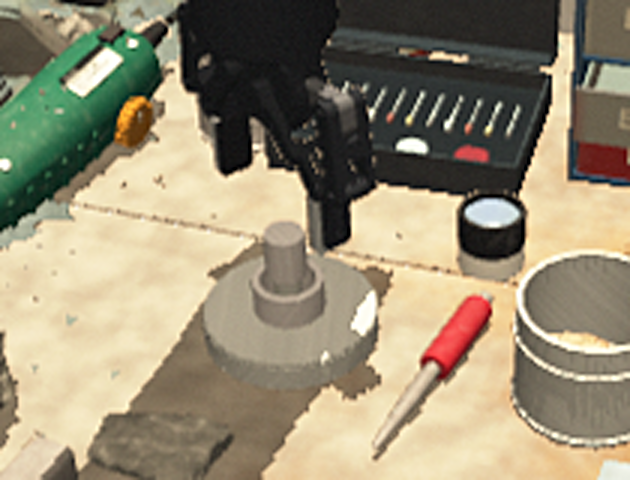

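The picture shows the fingertips at (235,170) and (335,245), straddling the knob top at (284,230), so they are centred.

pendant --deltas '[[[0.085, 0, 0, 0.015, 0], [0.085, 0, 0, 0.016, 0], [0.085, 0, 0, 0, 0], [0.06, 0, 0, 0, 0], [0.04, 0, 0, 0, 0], [0.028, 0, 0, 0, 0], [0.02, 0, 0, 0, 0], [0.01, 0, 0, 0, 0], [0.01, 0, 0, 0, 0], [0.01, 0, 0, 0, 0]]]' --grip_force 60

```text
time: 3.85
eef_pos: [0.5579, 0.1023, 0.0509]
tcp_rot: [0.582, 3.086, 0.001]
wrist_force: [0.6, 0.5, 5.6]
grip_width: 0.0225
grasp_force: 58.7
```

```bash
python3 w.py .558 .1025 .05
```

```text
to go, tool axes [-0.      0.0002  0.0009] tilt 0.07 f [0.6 0.5 5.6] t 3.85 pos [0.5579 0.1023 0.0509] w 0.0225
```

pendant --deltas '[[[0.01, 0, 0, -0.005, 0], [0.01, 0, 0, -0.01, 0], [0.01, 0, 0, -0.02, 0], [0.01, 0, 0, -0.025, 0], [0.01, 0, 0, -0.025, 0], [0.01, 0, 0, -0.02, 0], [0.01, 0, 0, -0.005, 0], [0.01, 0, 0, 0, 0]]]'

```text
time: 4.65
eef_pos: [0.5576, 0.102, 0.1608]
tcp_rot: [0.582, 3.086, 0.001]
wrist_force: [0.8, -0.1, -3.7]
grip_width: 0.0224
grasp_force: 59.1
```

```bash
python3 w.py .5965 -.0705 .16
```

Run:
```python
from h import *
s=env.snapshot("scene")
a=cv2.resize(s[120:310,190:430],None,fx=2.5,fy=2.5,interpolation=cv2.INTER_CUBIC)
cv2.imwrite("pics/e.png",a[:,:,::-1])
```

```text
to go, tool axes [-0.0991 -0.1465  0.0007] tilt 0.06 f [ 0.8 -0.1 -3.7] t 4.65 pos [0.5576 0.102  0.1608] w 0.0224
```

View pics/e.png

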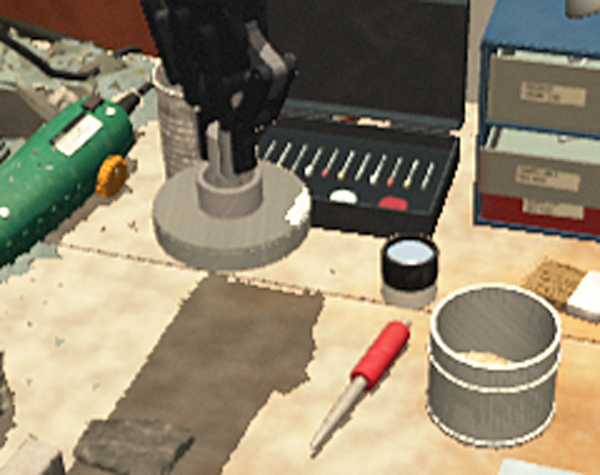

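The picture shows both lids held together and level, collar at (230,190), with the tin at (495,365). The knob-to-mouth displacement agrees in the two views at (0.038,-0.173).

pendant --deltas '[[[0.01, -0.005, -0.0075, 0, 0], [0.01, -0.01, -0.015, 0, 0], [0.01, -0.0155, -0.023, 0, 0], [0.01, -0.0155, -0.023, 0, 0], [0.01, -0.0155, -0.023, 0, 0], [0.01, -0.0155, -0.023, 0, 0], [0.01, -0.0125, -0.0187, 0, 0], [0.01, -0.007, -0.0105, 0, 0], [0.01, -0.0022, -0.0033, 0, 0], [0.01, 0, 0, 0, 0]]]'

```text
time: 5.7
eef_pos: [0.5956, -0.0708, 0.1597]
tcp_rot: [-0.582, -3.086, -0.0]
wrist_force: [-1.2, 0.9, -3.1]
grip_width: 0.0223
grasp_force: 59.1
```

```bash
python3 w.py .5958 -.0711 .125
```

```text
to go, tool axes [-0.0004 -0.0002  0.0347] tilt 0.06 f [-1.2  0.9 -3.1] t 5.7 pos [ 0.5956 -0.0708  0.1597] w 0.0223
```

pendant --deltas '[[[0.01, 0, 0, 0.012, 0], [0.01, 0, 0, 0, 0], [0.01, 0, 0, 0, 0]]]'

```text
time: 6.0
eef_pos: [0.5954, -0.0698, 0.1476]
tcp_rot: [-0.58, -3.086, -0.0]
wrist_force: [-0.2, 1.3, -2.9]
grip_width: 0.022
grasp_force: 59.1
```

```bash
python3 w.py .5958 -.0711 .107
```

Run:
```python
from h import *
s=env.snapshot("scene");t=env.snapshot("top")
a=cv2.resize(s[160:310,310:460],None,fx=2.6,fy=2.6,interpolation=cv2.INTER_CUBIC);b=cv2.resize(t[130:280,290:440],None,fx=2.6,fy=2.6)
cv2.imwrite("pics/f.png",np.hstack([a,b])[:,:,::-1])
```

```text
to go, tool axes [-0.0009 -0.0011  0.0406] tilt 0.08 f [-0.2  1.3 -2.9] t 6.0 pos [ 0.5954 -0.0698  0.1476] w 0.022
```

View pics/f.png

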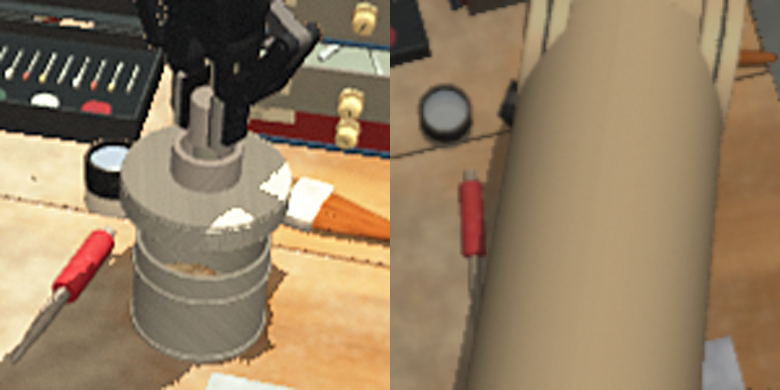

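Run:
```python
from h import *
m=plane("scene",(387.95,250.1),.07)
for z in(.07,.12,.14): print(z,proj("scene",[m[0],m[1],z]))
print(plane("scene",(389.2,231.2),.1197),plane("scene",(389.8,219.6),.1407),m)
```

```text
0.07 [387.95 250.1 ]
0.12 [389.76380315 225.4716628 ]
0.14 [390.52846621 215.08884936]
[ 0.58285876 -0.07705114  0.1197    ] [ 0.58415202 -0.07610941  0.1407    ] [ 0.59576999 -0.07193147  0.07      ]
```

Run:
```python
from h import *
s=env.snapshot("scene").astype(int);np.set_printoptions(linewidth=250)
cv2.imwrite("pics/full.png",s[:,:,::-1].astype(np.uint8))
g=s.mean(2).astype(int)
print(g[202:268,[366,370,374,389,404]].T)
for r in range(222,250,2): print(r,g[r,350:364],g[r,414:428])
o=env.get_obs();p=o["eef_pos"];print(p)
# predicted columns of edges: plate back/front edges in view plane
c=np.array([.5957,-.0705]); e=C["scene"]["eye"][:2]; v=(c-e)/np.linalg.norm(c-e); w=np.array([-v[1],v[0]])
P=lambda a,b,z:proj("scene",[*(c+a*v+b*w),z]).round(1)
b=.0967
print("plate back",P(.051,0,b+.023),"skirt front low",P(-.051,0,b+.004),"collar back",P(.021,0,b+.044),"collar front top",P(-.021,0,b+.044),"plate L/R",P(0,.051,b+.023),P(0,-.051,b+.023))
```

```text
[[  6   0   4 155 223 220 224 214 210 191 157 158 159 158 159 158 159 160 161 165 161 162 162 164 164 161 162 164 164 164 162 163 163 164 164 166 168 146 128 116  96 101 108 110 109 107 104  92  86  95  95  92  94 109 128 154 140  98  90  93  94
   93  90  87  96 127]
 [208 211 211 213 217 213 215 197 153 155 159 159 158 159 156 159 160 159 160 160 159 158 161 162 160 162 160 160 160 160 160 163 160 160 159 159 159 160 165 150 116 115 124 107 109 109 107 111 114 116 110 106 109 111 107 106 106 113 144 155 122
  101 103 102 103 100]
 [208 208 205 202 197 191 168 153 156 155 160 160 161 160 160 162 161 161 164 162 163 165 164 163 164 163 166 162 162 163 164 163 162 163 163 162 165 165 163 166 166 154 123 112 112 115 117 116 114 109 115 115 112 118 116 114 116 115 112 127 149
  159 135 106 111 111]
 [124 132 131 128 133 131 134 135 136 136 138 136 135 136 129 114 117 116 114 150 179 146 122 128 128 130 129 126 125 128 129 131 150 158 161 159 158 158 157 157 159 159 159 162 145 119 119 119 125 125 124 124 120 120 121 115 119 118 123 119  95
  111 142 140 162 149]
 [ 24  21  21  24  20  1
[... 1413 characters left out ...]
101 253 255 255 254 253 252 252]
242 [150 146 143 150 150 153 155 160 144 116  92  88  92  97] [103 105 106 101  94  86 149 251 255 255 255 254 253 251]
244 [212 210 210 205 204 186 183 167 193 173 130  93  91  98] [110 108 104  99  95 101 134 146 149 164 185 214 238 246]
246 [204 204 210 209 209 206 205 203 202 204 211 208 150 104] [110  99  93 109 162 113  93 107 115 126 138 155 156 148]
248 [182 217 206 186 189 205 206 205 204 202 206 213 167 148] [ 95 120 176 198 196 195 197 197 165 155 163 118 101 101]
[ 0.59593025 -0.0704801   0.1484693 ]
plate back [390.3 206. ] skirt front low [386.7 256.3] collar back [390.3 206.4] collar front top [389.1 222.9] plate L/R [355.9 223.1] [422.3 227.7]
```

pendant --deltas '[[[0.01, 0, -0.0005, 0.008, 0], [0.01, 0, 0, 0.008, 0], [0.01, 0, 0, 0.008, 0], [0.01, 0, 0, 0.005, 0], [0.01, 0, 0, 0.004, 0], [0.01, 0, 0, 0.003, 0], [0.01, 0, 0, 0, 0], [0.01, 0, 0, 0, 0]]]'

```text
time: 6.95
eef_pos: [0.5958, -0.0714, 0.1125]
tcp_rot: [0.582, 3.087, 0.0]
wrist_force: [-0.1, -0.6, -1.9]
grip_width: 0.0221
grasp_force: 59.1
```

```bash
python3 w.py .5958 -.0711 .1069
```

```text
to go, tool axes [0.0001 0.0003 0.0056] tilt 0.02 f [-0.1 -0.6 -1.9] t 6.95 pos [ 0.5958 -0.0714  0.1125] w 0.0221
```

pendant --deltas '[[[0.01, 0, 0, 0.002, 0], [0.01, 0, 0, 0.002, 0], [0.01, 0, 0, 0, 0], [0.01, 0, 0, 0, 0]]]'

```text
time: 7.35
eef_pos: [0.5956, -0.0713, 0.1083]
tcp_rot: [-0.582, -3.087, -0.0]
wrist_force: [-0.1, -0.2, -3.7]
grip_width: 0.0224
grasp_force: 59.1
```

pendant --deltas '[[[0.01, 0, 0, 0.001, 0], [0.01, 0, 0, 0, 0], [0.01, 0, 0, 0, 0]]]'

```text
time: 7.65
eef_pos: [0.5956, -0.0713, 0.1073]
tcp_rot: [0.582, 3.087, 0.0]
wrist_force: [-0.4, -0.2, -3.1]
grip_width: 0.022
grasp_force: 59.1
```

pendant --deltas '[[[0.01, 0, 0, 0.001, 0], [0.01, 0, 0, 0, 0], [0.01, 0, 0, 0, 0]]]'

```text
time: 7.95
eef_pos: [0.5959, -0.0712, 0.1069]
tcp_rot: [0.582, 3.087, 0.001]
wrist_force: [-2.1, 1.3, 4.6]
grip_width: 0.0223
grasp_force: 59.7
```

pendant --deltas '[[[0.01, 0, 0, 0.001, 0], [0.01, 0, 0, 0, 0], [0.01, 0, 0, 0, 0]]]'

```text
time: 8.25
eef_pos: [0.596, -0.0712, 0.1068]
tcp_rot: [0.582, 3.086, 0.001]
wrist_force: [-7.0, 2.3, 13.3]
grip_width: 0.0223
grasp_force: 61.2
```

The lids seated at TCP z 0.1069, the height expected for home, with 13 N of contact force. Now I release the knob.

pendant --deltas '[[[0.01, 0, 0, -0.0015, 0], [0.01, 0, 0, 0, 0], [0.03, 0, 0, 0, 0], [0.05, 0, 0, 0, 0], [0.07, 0, 0, 0, 0], [0.085, 0, 0, 0, 0], [0.085, 0, 0, 0, 0], [0.085, 0, 0, 0, 0]]]' --grip_force 30

```text
time: 9.05
eef_pos: [0.5957, -0.0713, 0.1068]
tcp_rot: [0.582, 3.087, 0.0]
wrist_force: [0.1, 0.2, 0.8]
grip_width: 0.0847
grasp_force: 0.0
```

```bash
python3 w.py .5958 -.0711 .083
```

Run:
```python
from h import *
s=env.snapshot("scene")
a=cv2.resize(s[180:310,330:450],None,fx=4.6,fy=4.6,interpolation=cv2.INTER_CUBIC)
cv2.imwrite("pics/g.png",a[:,:,::-1])
m=plane("scene",(387.95,250.1),.07);c=m[:2];e=C["scene"]["eye"][:2]; v=(c-e)/np.linalg.norm(c-e); w=np.array([-v[1],v[0]])
P=lambda a,b,z:((proj("scene",[*(c+a*v+b*w),z])-[330,180])*4.6).round(0)
print("skirt front low",P(-.051,0,.06),"plate front",P(-.051,0,.079),"plate back",P(.051,0,.079),"L/R",P(0,.051,.079),P(0,-.051,.079),"knob",P(0,0,.133),"collar L/R",P(0,.021,.1),P(0,-.021,.1))
```

```text
to go, tool axes [-0.0001  0.0002  0.0238] tilt 0.0 f [0.1 0.2 0.8] t 9.05 pos [ 0.5957 -0.0713  0.1068] w 0.0847
skirt front low [258. 444.] plate front [261. 402.] plate back [275. 212.] L/R [121. 292.] [417. 314.] knob [277. 178.] collar L/R [210. 251.] [334. 260.]
```

View pics/g.png

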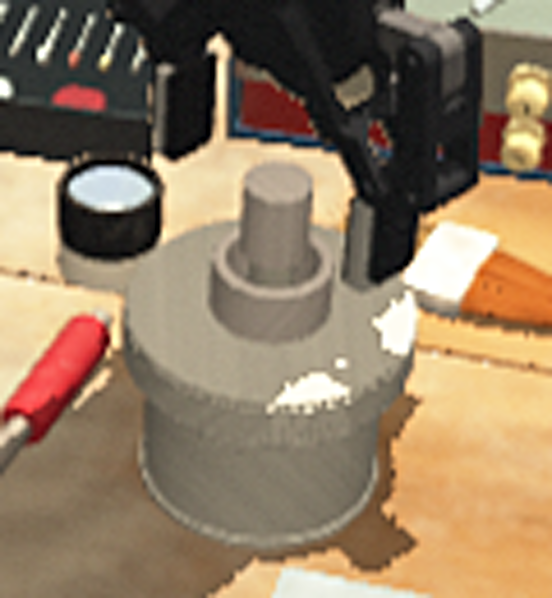

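Both lids are home and level. The knob top at (278,182) and the collar at 210 to 333 px match the prediction, and the knob is free. Next I grip the collar.

pendant --deltas '[[[0.085, 0, 0, 0.008, 0], [0.085, 0, 0, 0.008, 0], [0.085, 0, 0, 0.006, 0], [0.085, 0, 0, 0.002, 0], [0.07, 0, 0, 0, 0], [0.06, 0, 0, 0, 0], [0.055, 0, 0, 0, 0], [0.05, 0, 0, 0, 0], [0.047, 0, 0, 0, 0], [0.047, 0, 0, 0, 0]]]' --grip_force 30

```text
time: 10.1
eef_pos: [0.5957, -0.0713, 0.0829]
tcp_rot: [0.582, 3.087, 0.0]
wrist_force: [0.1, 0.6, -0.3]
grip_width: 0.0469
grasp_force: 0.0
```

pendant --deltas '[[[0.044, 0, 0, 0, 0], [0.042, 0, 0, 0, 0], [0.039, 0, 0, 0, 0], [0.034, 0, 0, 0, 0], [0.03, 0, 0, 0, 0], [0.03, 0, 0, 0, 0], [0.03, 0, 0, 0, 0]]]' --grip_force 40

```text
time: 10.8
eef_pos: [0.5957, -0.0713, 0.0832]
tcp_rot: [0.582, 3.087, 0.001]
wrist_force: [-2.9, 0.7, 5.5]
grip_width: 0.041
grasp_force: 40.1
```

```bash
python3 w.py .5958 -.0711 .083
```

```text
to go, tool axes [0.     0.0002 0.0002] tilt 0.03 f [-2.9  0.7  5.5] t 10.8 pos [ 0.5957 -0.0713  0.0832] w 0.041
```

pendant --deltas '[[[0.03, 0, 0, -0.001, 0], [0.03, 0, 0, -0.003, 0], [0.03, 0, 0, -0.006, 0], [0.03, 0, 0, -0.01, 0], [0.03, 0, 0, -0.01, 0], [0.03, 0, 0, -0.01, 0], [0.03, 0, 0, -0.01, 0], [0.03, 0, 0, -0.01, 0], [0.03, 0, 0, -0.01, 0], [0.03, 0, 0, -0.01, 0]]]'

```text
time: 11.8
eef_pos: [0.5956, -0.0713, 0.1637]
tcp_rot: [0.582, 3.087, 0.0]
wrist_force: [0.3, -0.8, -1.6]
grip_width: 0.0408
grasp_force: 40.5
```

pendant --deltas '[[[0.03, 0, 0, -0.01, 0], [0.03, 0, 0, -0.006, 0], [0.03, 0, 0, -0.003, 0], [0.03, 0, 0, -0.001, 0], [0.03, 0, 0, 0, 0], [0.03, 0, 0, 0, 0], [0.03, 0, 0, 0, 0], [0.03, 0, 0, 0, 0], [0.03, 0, 0, 0, 0]]]'

```text
time: 12.7
eef_pos: [0.5956, -0.0713, 0.1827]
tcp_rot: [-0.582, -3.087, 0.0]
wrist_force: [0.0, -0.2, -1.3]
grip_width: 0.0408
grasp_force: 40.5
```

```bash
python3 w.py .5958 -.0711 .183
```

Run:
```python
from h import *
s=env.snapshot("scene")
a=cv2.resize(s[140:310,320:450],None,fx=3.5,fy=3.5,interpolation=cv2.INTER_CUBIC)
cv2.imwrite("pics/i.png",a[:,:,::-1])
m=plane("scene",(387.95,250.1),.07)
print("knob",(proj("scene",[*m[:2],.133])-[320,140])*3.5,"flange top",(proj("scene",[*m[:2],.075])-[320,140])*3.5)
```

```text
to go, tool axes [-0.0001  0.0003 -0.0003] tilt 0.01 f [ 0.  -0.2 -1.3] t 12.7 pos [ 0.5956 -0.0713  0.1827] w 0.0408
knob [245.90358467 275.65666992] flange top [238.4388642  377.01477651]
```

View pics/i.png

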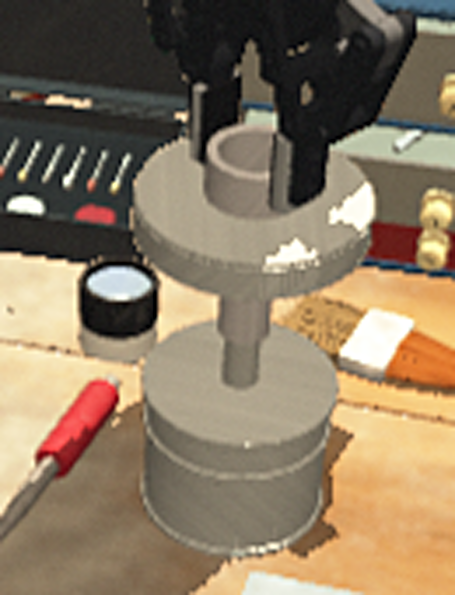

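The picture shows the outer lid held level at about (253,215). The inner lid is closed on the tin, its flange at about (240,380), and the knob stands free below the skirt. The wrist carries 1.3 N, which is the outer lid alone, and the skirt edge is about 26 mm above the knob top.

```bash
python3 -c "
from plant import env
print(env.sign_off())"
```

```text
the job is handed in; nothing more can be done
None
```

The job is handed in at 12.8 s: both lids were lowered home on the tin by the knob, and the outer lid is now held still and level by its collar, about 26 mm clear above the knob, with the inner lid closed on the tin.

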